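Load the blood analyser's sample trays

TASK

Load the three trays on the bench for the analyser: carry each rack that holds sample tubes to the tray of its own length (short to short, medium to medium, long to long) and set it down upright, flat on the tray's floor inside the rim. Keep the loaded racks upright and do not drop them, and leave the two empty racks where they are.

Things in the scene. Friction and masses are not known exactly. Their poses are not given: they have to be found in the camera images.
- rack_short: Loaded sample rack: loose upright black block 76 mm long (its x) x 24 wide (its y) x 45 high, holding 3 white-capped sample tubes in a row (24 mm pitch) that stand up to 80 mm above its underside; the tubes do not come out. Origin: centre of the underside, z up. About 66 g. Grip it across its 24 mm width (along its y), at the middle of its length, by the black block.
- rack_medium: Loaded sample rack: loose upright black block 100 mm long (its x) x 24 wide (its y) x 45 high, holding 4 white-capped sample tubes in a row (24 mm pitch) that stand up to 80 mm above its underside; the tubes do not come out. Origin: centre of the underside, z up. About 78 g. Grip it across its 24 mm width (along its y), at the middle of its length, by the black block.
- rack_long: Loaded sample rack: loose upright black block 124 mm long (its x) x 24 wide (its y) x 45 high, holding 5 white-capped sample tubes in a row (24 mm pitch) that stand up to 80 mm above its underside; the tubes do not come out. Origin: centre of the underside, z up. About 90 g. Grip it across its 24 mm width (along its y), at the middle of its length, by the black block.
- empty_short: Empty rack, to be left where it is: the same black block 76 x 24 x 45 mm with 3 open wells and no tubes. Origin: centre of the underside, x along its length, z up.
- empty_long: Empty rack, to be left where it is: the same black block 124 x 24 x 45 mm with 5 open wells and no tubes. Origin: centre of the underside, x along its length, z up.
- tray_short: Loading tray fixed to the bench, a shallow grey pan with aluminium rim, 104 mm long (its x) x 50 wide (its y), floor 4 mm thick, rim walls 4 mm thick with top 14 mm above the bench; inside 96 x 42 mm, made for the 3-tube rack (76 x 24 mm; either way round). Origin: centre of its underside, on the bench; floor top at z = 4 mm.
- tray_medium: Loading tray fixed to the bench, a shallow grey pan with aluminium rim, 128 mm long (its x) x 50 wide (its y), floor 4 mm thick, rim walls 4 mm thick with top 14 mm above the bench; inside 120 x 42 mm, made for the 4-tube rack (100 x 24 mm; either way round). Origin: centre of its underside, on the bench; floor top at z = 4 mm.
- tray_long: Loading tray fixed to the bench, a shallow grey pan with aluminium rim, 152 mm long (its x) x 50 wide (its y), floor 4 mm thick, rim walls 4 mm thick with top 14 mm above the bench; inside 144 x 42 mm, made for the 5-tube rack (124 x 24 mm; either way round). Origin: centre of its underside, on the bench; floor top at z = 4 mm.

How it is judged:
By the outcome, as a careful person would: the job done as asked, in the order asked, and still so for the second after the job is handed in, with the robot touching nothing.
It also fails if it takes over 96 s, if anything falls off the work surface, if the arm or the gripper's body presses on something with over 40 N, if the wrist force passes 120 N, or if a joint passes its speed limit or range.

ROBOT

A 6-joint arm with a two-finger parallel gripper is mounted at the origin on the work surface. World frame = base frame: x ahead of the robot, y to its left, z up, the work surface at z = 0. Lengths are in m, angles in rad, forces in N, time in s.
With the tool pointing down it reaches from about 0.375 to 0.825 m from the base axis. Payload 5.5 kg.
Tool frame: the origin (TCP) lies midway between the tips of the shut fingers; the grasp point (between the pads) lies 19 mm behind it; z points along the fingers, y is the line along which they close (so a half turn about z gives the same grasp; the last joint's range is limited). The gripper opens to 85 mm and grips with 20 to 120 N. Pads are 22 mm wide; open, the fingers measure 114 mm over their backs; the gripper's body (76 mm by 85 mm) begins 54 mm behind the grasp point. The pads swing forward as they close: fully open they stand 13 mm farther back than shut.
Start: joints at [-1.254, 0.314, -0.047, 1.21, 0, 1.571], TCP at [0.187, -0.57, 0.231] pointing down, gripper open.
Joint ranges: [-2.67, 2.67], [-0.69, 1.73], [-1.03, 1.25], [-2.08, 2.16], [-1.42, 1.45], [-3.14, 3.14]. Speed limits (rad/s): [2.39, 2.39, 3.01, 3.14, 3.14, 3.14].

INTERFACE

Orientations are given as a unit quaternion [x, y, z, w].
In Python, from bench import robot, viewer gives the robot as it stands. The module is installed in compiled form; this text tells all that it offers.
- The arm moves only by the tool play_rows, never from a script. Its argument "moves" is a list of rows, each a list of 7 numbers: the shift along the tool's x, y, z in parts of the range, where 1.0 means 50 cm, then the turn, a rotation vector about the tool's x, y, z in shares of 4 rad (1.0 is 4 rad), then the finger opening in mm, from 0 to 85.4. A call has 1 to 12 rows; each row is the pose to reach, as a shift and turn from the pose commanded when the call began, along the tool's axes at that moment; what a row does not reach only later rows make up. A row lasts 1/12 s, in which the tool goes at most 41.7 mm and 7.16 degrees, less where a joint would pass 70% of its speed; a pose out of reach is approached as far as the arm can. A call with a gripper value outside its range is refused whole. The fingers move at their own pace and stop on an object; the grip force is fixed at half the most. Time passes only in rows, so rows that repeat a pose let the fingers close. It gives the time, the measured TCP pose, the force, the opening and the grip force at its end, in the units of the state.
- robot.get_state(): the state, without advancing time (a new reading comes with each control period).
- viewer.read_camera(name): name is "side" or "top" or "wrist"; returns (picture, depth): 384x512x3 uint8, red, green, blue; 384x512 float32, m along the optical axis (not along the pixel's ray), 0 where there is no reading.
- viewer.camera_info(name): a dict with "K" (3x3 intrinsics, pixels), "k1" (the pictures are not rectified: a ray, as slopes to the right and down, at radius r is drawn at 1 + k1 r^2 times it, then the intrinsics apply), "origin" and "rotation" of the camera in the world. Camera axes: x right, y down, z forward; pixel columns grow to the right and rows downward; lengths in m; the calibration is good to about 2 mm. A picture is of the moment at which its call begins: read the wrist's pose just before it. camera_info takes no time and is no camera call; for the wrist camera it gives the pose at the moment of the call.
- robot.hand_in(): hands the job in; it is judged then, once.
The state is a dict: "time": time; "joint_pos": joint angles; "joint_velocities": joint speeds; "joint_torque": joint torques, N m; "tcp_pos": TCP position; "orientation": TCP orientation; "contact_force": force on the tool from outside, world axes, zero at the start; "ft_torque": the same for the moment, N m; "opening": finger opening in m; "grip_force": force on a finger pad.
Only numpy, scipy, OpenCV 4.12 (cv2) and the standard library are available. Lean on these libraries where they do the work, as an engineer would, in place of code of your own. Each camera call takes 0.05 s, during which the arm holds its last target. There are 200 camera calls.

## Working session

There is one attempt and no reset: what is moved stays moved. The work goes in short steps, Python scripts to look and compute and a tool call to move; the robot and the scene stay as the last step left them, time stands still between calls to the robot, and variables do not carry over. Pictures are saved under pics/ and viewed, at most 14 in all, crops included, and the job is handed in when it is done.

Besides the shell and the picture viewer there is one more tool, called after "Request:" as name(argument=value, ...) on one line, values as JSON. play_rows: Moves the arm, as the interface text tells. Its arguments: {"type":"object","properties":{"moves":{"type":"array","items":{"type":"array","items":{"type":"number"}}}},"required":["moves"]}

```bash
mkdir -p pics; cat > h.py <<'E'
import numpy as np, cv2
from bench import robot, viewer
def pts(name, uv, z):
    """pixels -> world points on plane z"""
    c=viewer.camera_info(name); K=np.array(c["K"]); R=np.array(c["rotation"]); o=np.array(c["origin"])
    uv=np.atleast_2d(np.array(uv,float))
    d=(uv-[K[0,2],K[1,2]])/[K[0,0],K[1,1]]
    s=d.copy()
    for _ in range(20): s=d/(1+c["k1"]*(s**2).sum(1,keepdims=True))
    w=np.c_[s,np.ones(len(s))]@R.T
    return o+w*((z-o[2])/w[:,2])[:,None]
def snap(name,f,scale=1.5):
    p,d=viewer.read_camera(name)
    cv2.imwrite(f,cv2.resize(p[:,:,::-1],None,fx=scale,fy=scale)); return p,d
E
python3 - <<'E'
from h import *
for n in("top","side"):
    p,d=snap(n,f"pics/{n}1.png"); np.savez(f"{n}1.npz",p=p,d=d); c=viewer.camera_info(n);print(n,c)
s=robot.get_state();print(s["tcp_pos"],s["orientation"],s["time"])
E
```

```text
top {'K': array([[429.50350237,   0.        , 255.21042253],
       [  0.        , 429.50350237, 183.01235071],
       [  0.        ,   0.        ,   1.        ]]), 'k1': -0.14750957448275034, 'origin': array([ 0.37363634, -0.00358453,  0.97308211]), 'rotation': array([ 0.70405381, -0.7036672 ,  0.07231413, -0.0627007 ])}
side {'K': array([[367.66896747,   0.        , 248.86929061],
       [  0.        , 367.66896747, 191.48776587],
       [  0.        ,   0.        ,   1.        ]]), 'k1': -0.12082513196180142, 'origin': array([0.24119655, 0.75006885, 0.60049455]), 'rotation': array([-0.15238916,  0.87263454, -0.45539131,  0.08891151])}
[ 0.18675591 -0.5696464   0.23051723] [ 9.87481310e-01  1.57734172e-01 -1.11055493e-04 -7.62433667e-04] 0.1
```

View pics/top1.png

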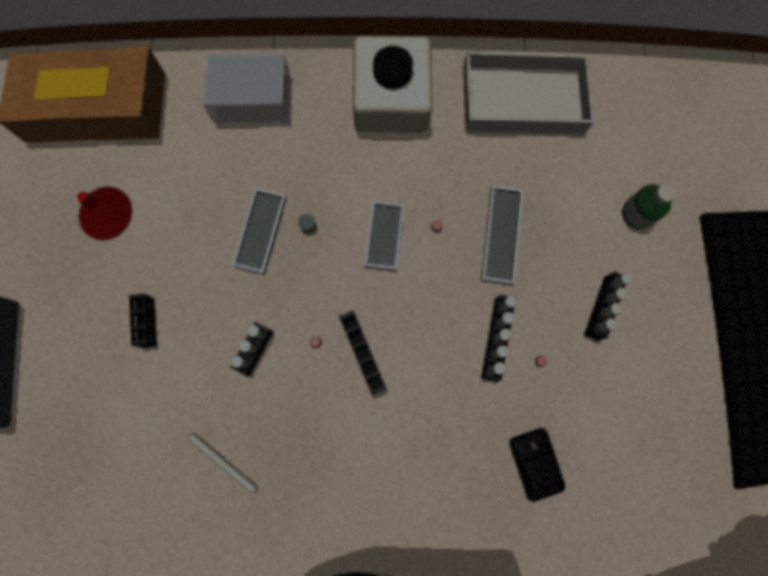

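View pics/side1.png

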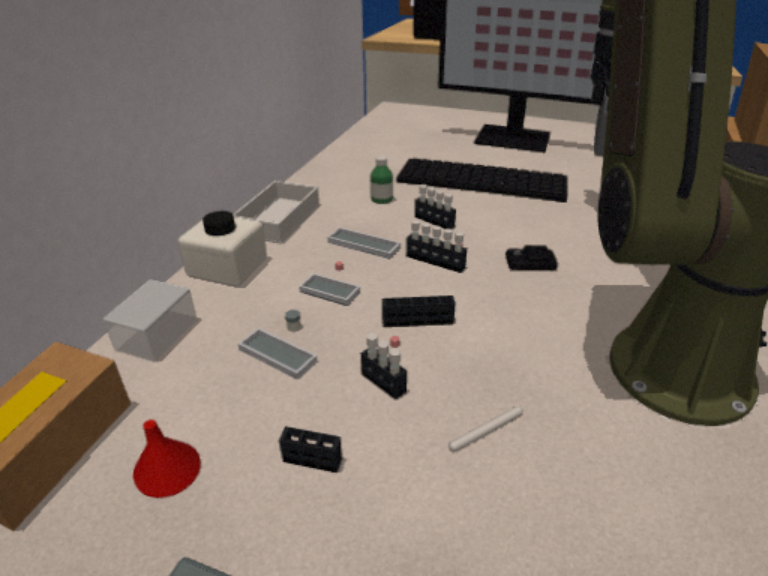

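The top view (1.5× px) shows these objects:
- **Trays:** medium at (260,231), short at (385,236), long at (503,235).
- **Loaded racks:** short at (252,350), long at (498,338), medium at (606,306).
- **Empty racks:** (143,321) and (362,353), to be left alone.

The side view agrees. Next I'll measure the poses.

```bash
sed -i 's/R=np.array(c\["rotation"\])/R=Rotation.from_quat(c["rotation"]).as_matrix()/; 1i from scipy.spatial.transform import Rotation' h.py
python3 - <<'E'
from h import *
z=np.load("top1.npz"); p=z["p"]; hsv=cv2.cvtColor(p,cv2.COLOR_RGB2HSV)
def line(P):
    c=P.mean(0); v=np.linalg.svd(P-c)[2][0]; return np.degrees(np.arctan2(v[1],v[0]))%180
# caps: bright areas within windows around loaded racks
for n,(u,v),k in(("short",(252,350),3),("medium",(606,306),4),("long",(498,338),5)):
    u,v=int(u/1.5),int(v/1.5); w=p[v-36:v+36,u-22:u+22]
    # neutral bright (cap is greyer than beige bench)
    f=w.astype(int); m=((f[...,0]-f[...,2]<14)&(f[...,1]>110)).astype(np.uint8)
    n_,l,st,ce=cv2.connectedComponentsWithStats(m)
    ok=[i for i in range(1,n_) if st[i,4]>12]
    P=pts("top",ce[ok]+[u-22,v-36],0.079)[:,:2]
    print(n,[(int(st[i,4])) for i in ok],np.round(P*1000).tolist(),"c",np.round(1000*(P.min(0)+P.max(0))/2,1),"ang",round(line(P),1))
    # block: dark mask
    d=(f.max(2)<45).astype(np.uint8); r=cv2.findContours(d,0,1)[0]; r=max(r,key=cv2.contourArea)
    q=pts("top",cv2.boxPoints(cv2.minAreaRect(r))+[u-22,v-36],0.045)[:,:2]; print("  block box",np.round(q*1000).tolist())
f=p.astype(int)
for n,(u,v) in(("short",(385,236)),("medium",(260,231)),("long",(503,235))):
    u,v=int(u/1.5),int(v/1.5); w=f[v-40:v+40,u-27:u+27]
    m=((w[...,0]-w[...,2]<8)).astype(np.uint8); m=cv2.morphologyEx(m,cv2.MORPH_OPEN,np.ones((3,3)))
    r=max(cv2.findContours(m,0,1)[0],key=cv2.contourArea)
    q=pts("top",cv2.boxPoints(cv2.minAreaRect(r))+[u-27,v-40],0.012)[:,:2]
    e=[q[1]-q[0],q[2]-q[1]]; L=max(e,key=np.linalg.norm)
    print("tray",n,np.round(1000*q.mean(0),1),"ang",round(np.degrees(np.arctan2(L[1],L[0]))%180,1),"dims",[round(1000*np.linalg.norm(x)) for x in e])
print(viewer.camera_info("wrist"))
E
```

```text
short [36, 34, 33] [[468.0, 167.0], [446.0, 178.0], [425.0, 189.0]] c [446.1 178.2] ang 152.8
  block box [[418.0, 201.0], [482.0, 168.0], [469.0, 143.0], [405.0, 176.0]]
medium [21, 21, 23, 27] [[542.0, -369.0], [520.0, -359.0], [498.0, -351.0], [476.0, -341.0]] c [ 509.2 -354.9] ang 157.7
  block box [[462.0, -312.0], [562.0, -352.0], [552.0, -383.0], [452.0, -342.0]]
long [31, 29, 32, 30, 33] [[509.0, -197.0], [486.0, -192.0], [462.0, -187.0], [439.0, -183.0], [415.0, -178.0]] c [ 462.1 -187.4] ang 168.5
  block box [[402.0, -157.0], [524.0, -182.0], [519.0, -209.0], [397.0, -183.0]]
tray short [621.9 -18.6] ang 173.3 dims [107, 52]
tray medium [630.1 174.9] ang 166.4 dims [132, 55]
tray long [ 624.4 -202. ] ang 171.9 dims [154, 52]
{'K': array([[268.42509532,   0.        , 254.71441579],
       [  0.        , 268.42509532, 188.55152197],
       [  0.        ,   0.        ,   1.        ]]), 'k1': -0.04548095775547972, 'origin': array([ 0.24908249, -0.54931835,  0.37197821]), 'rotation': array([ 0.8028008 , -0.58179819, -0.07716682,  0.10519992])}
```

```bash
cat >> h.py <<'E'
def goal(x,y,z,psi):
    """mm, deg (direction of tool x, tool down) -> shift mm, turn rotvec in current tool axes"""
    s=robot.get_state(); R0=Rotation.from_quat(s["orientation"]); a=np.radians(psi)
    X=np.array([np.cos(a),np.sin(a),0]); Z=np.array([0,0,-1.])
    R1=Rotation.from_matrix(np.c_[X,np.cross(Z,X),Z])
    d=R0.inv().apply(np.array([x,y,z])-1000*s["tcp_pos"])
    print("shift",np.round(d,1),"turn",np.round((R0.inv()*R1).as_rotvec(),3),"t",round(s["time"],2),"open",round(1000*s["opening"],1),"grip",round(s["grip_force"],1))
E
python3 -c "
from h import *
goal(509,-355,200,-22.3)"
```

```text
shift [ 373.1 -103.5   30.7] turn [-0.001  0.001  0.706] t 0.1 open 85.7 grip 0.0
```

The rows are not in the units I measure in: shifts go in shares of 50 cm and turns go in shares of 4 rad. I convert before sending: 373 mm is 0.746, 200 mm is 0.4, 0.705 rad is 0.1763.

Request:
play_rows(moves=[[0.06,-0.016,0.004,0,0,0.015,85],[0.124,-0.034,0.01,0,0,0.03,85],[0.19,-0.052,0.016,0,0,0.045,85],[0.26,-0.072,0.022,0,0,0.0625,85],[0.33,-0.092,0.028,0,0,0.08,85],[0.4,-0.11,0.034,0,0,0.0975,85],[0.47,-0.13,0.04,0,0,0.115,85],[0.54,-0.15,0.046,0,0,0.1325,85],[0.61,-0.17,0.052,0,0,0.1475,85],[0.68,-0.188,0.058,0,0,0.1625,85],[0.746,-0.207,0.062,0,0,0.1763,85],[0.746,-0.207,0.062,0,0,0.1763,85]])

```text
time: 1.1
tcp_pos: [0.5133, -0.3516, 0.1991]
orientation: [0.982, -0.191, 0.0, -0.001]
contact_force: [0.4, -0.3, -0.7]
opening: 0.0851
grip_force: 0.0
```

```bash
cat >> h.py <<'E'
def caps(name,f,zc=0.079,thr=100):
    """white caps in a wrist view -> world xy (mm)"""
    p,_=snap(name,f); g=p.astype(int)
    m=((g[...,0]-g[...,2]<14)&(g[...,1]>thr)).astype(np.uint8)
    n,l,st,ce=cv2.connectedComponentsWithStats(m)
    ok=[i for i in range(1,n) if 40<st[i,4]<3000]
    return [(np.round(ce[i]).tolist(),int(st[i,4]),np.round(1000*pts(name,ce[i],zc)[0,:2],1).tolist()) for i in ok]
E
python3 -c "
from h import *
goal(509,-355,200,-22.3)
for r in caps('wrist','pics/w1.png'):print(r)"
```

```text
shift [-2.7  4.7 -1. ] turn [-0.003 -0.     0.005] t 1.1 open 85.1 grip 0.0
([248.0, 7.0], 90, [660.5, -406.7])
([265.0, 36.0], 408, [633.4, -412.1])
([259.0, 167.0], 1028, [525.8, -363.5])
([9.0, 204.0], 806, [590.1, -100.6])
([132.0, 230.0], 269, [513.9, -212.7])
([137.0, 265.0], 65, [473.7, -197.6])
([372.0, 266.0], 66, [376.1, -438.7])
```

View pics/w1.png

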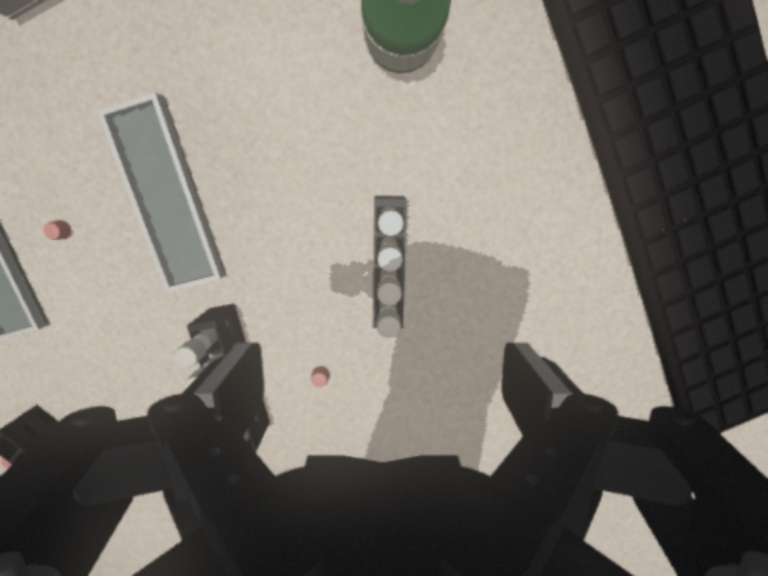

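The wrist view shows the medium rack running straight up the picture. Its caps are at about (390,223), (390,258), (389,293) and (388,325) in 1.5× px, with nothing in the way of the fingers.

```bash
python3 -c "
from h import *
P=1000*pts('wrist',np.array([[390,223],[390,258],[389,293],[388,325]])/1.5,0.079)[:,:2]
print(P.round(1),P.mean(0).round(1),np.degrees(np.arctan2(*(P[0]-P[3])[::-1])))
P=1000*pts('wrist',np.array([[103,115],[156,95],[220,276],[168,289]])/1.5,0.014)[:,:2]; print('long tray',P.round(),P.mean(0))"
```

```text
[[ 542.1 -370.9]
 [ 520.6 -362.4]
 [ 498.4 -352.8]
 [ 477.2 -343.6]] [ 509.6 -357.5] -22.843576184783547
long tray [[ 697. -194.]
 [ 693. -240.]
 [ 547. -220.]
 [ 554. -173.]] [ 622.89601884 -206.80842426]
```

```bash
python3 -c "
from h import *
goal(509.5,-356.5,13,-22.6)"
```

```text
shift [ -0.    3.7 186.2] turn [-0.001  0.001  0.011] t 1.15 open 84.6 grip 0.0
```

To row units: 186 mm is 0.372, 180 mm is 0.36, 0.01 rad is 0.0025.

Request:
play_rows(moves=[[0,0.002,0.04,0,0,0,75],[0,0.004,0.09,0,0,0,70],[0,0.005,0.144,0,0,0.0025,70],[0,0.005,0.2,0,0,0.0025,70],[0,0.005,0.256,0,0,0.0025,70],[0,0.005,0.3,0,0,0.0025,70],[0,0.005,0.336,0,0,0.0025,70],[0,0.005,0.36,0,0,0.0025,70],[0,0.005,0.372,0,0,0.0025,70],[0,0.005,0.372,0,0,0.0025,70],[0,0.005,0.372,0,0,0.0025,70]])

```text
time: 2.07
tcp_pos: [0.5082, -0.3585, 0.0149]
orientation: [0.98, -0.198, 0.0, 0.0]
contact_force: [-0.3, -1.0, 0.9]
opening: 0.07
grip_force: 0.0
```

```bash
python3 -c "
from h import *
goal(509.5,-356.5,13,-22.6)
snap('side','pics/s2.png')
snap('wrist','pics/w2.png',1)"
```

```text
shift [ 0.4 -2.3  1.9] turn [ 0.    -0.001 -0.004] t 2.07 open 70.0 grip 0.0
```

View pics/w2.png

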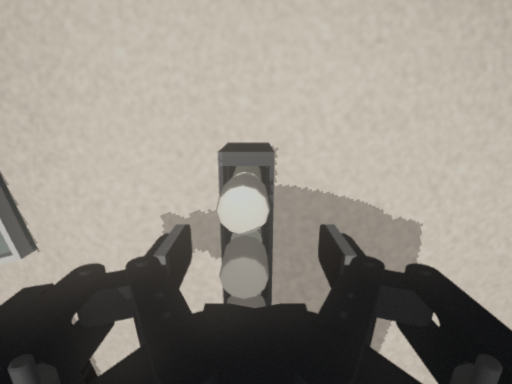

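The medium rack sits between the pads, a few mm left of centre (column 246 against 255). I'll shift tool y by −3 and close.

To row units: -3 mm is -0.006, -1.5 mm is -0.003.

Request:
play_rows(moves=[[0,-0.003,0.002,0,0,0,60],[0,-0.006,0.002,0,0,0,50],[0,-0.006,0.002,0,0,0,40],[0,-0.006,0.002,0,0,0,30],[0,-0.006,0.002,0,0,0,20],[0,-0.006,0.002,0,0,0,15],[0,-0.006,0.002,0,0,0,15],[0,-0.006,0.002,0,0,0,15],[0,-0.006,0.002,0,0,0,15],[0,-0.006,0.002,0,0,0,15]])

```text
time: 3.0
tcp_pos: [0.5097, -0.3553, 0.0137]
orientation: [0.98, -0.198, 0.0, 0.0]
contact_force: [-0.2, 0.8, 5.1]
opening: 0.023
grip_force: 59.4
```

To row units: -140 mm is -0.28, -134 mm is -0.268.

Request:
play_rows(moves=[[0,0,-0.006,0,0,0,15],[0,0,-0.018,0,0,0,15],[0,0,-0.04,0,0,0,15],[0,0,-0.07,0,0,0,15],[0,0,-0.104,0,0,0,15],[0,0,-0.14,0,0,0,15],[0,0,-0.176,0,0,0,15],[0,0,-0.212,0,0,0,15],[0,0,-0.244,0,0,0,15],[0,0,-0.268,0,0,0,15],[0,0,-0.28,0,0,0,15],[0,0,-0.28,0,0,0,15]])

```text
time: 4.0
tcp_pos: [0.5101, -0.3557, 0.1552]
orientation: [0.98, -0.198, 0.001, 0.001]
contact_force: [0.8, 0.8, -0.8]
opening: 0.0233
grip_force: 58.9
```

```bash
python3 -c "
from h import *
goal(630,174,155,-13.6)"
```

```text
shift [-9.490e+01 -5.347e+02 -4.000e-01] turn [ 0.001 -0.003 -0.161] t 4.0 open 23.3 grip 58.9
```

To row units: -311 mm is -0.622, -281 mm is -0.562, -0.1 rad is -0.025.

Request:
play_rows(moves=[[-0.004,-0.016,0,0,0,0,15],[-0.008,-0.048,0,0,0,-0.0025,15],[-0.016,-0.092,0,0,0,-0.0038,15],[-0.026,-0.144,0,0,0,-0.005,15],[-0.036,-0.202,0,0,0,-0.0075,15],[-0.046,-0.262,0,0,0,-0.01,15],[-0.058,-0.322,0,0,0,-0.0125,15],[-0.068,-0.382,0,0,0,-0.015,15],[-0.078,-0.442,0,0,0,-0.0175,15],[-0.09,-0.502,0,0,0,-0.02,15],[-0.1,-0.562,0,0,0,-0.0225,15],[-0.11,-0.622,0,0,0,-0.025,15]])

```text
time: 5.0
tcp_pos: [0.5582, -0.1278, 0.1527]
orientation: [0.993, -0.121, 0.001, -0.015]
contact_force: [-0.2, 0.0, -0.6]
opening: 0.0233
grip_force: 58.8
```

To row units: -222 mm is -0.444, -217 mm is -0.434, -0.015 rad is -0.0038.

Request:
play_rows(moves=[[-0.005,-0.056,0,0,0,-0.0025,15],[-0.01,-0.112,0,0,0,-0.0038,15],[-0.016,-0.168,0,0,0,-0.005,15],[-0.021,-0.224,0,0,0,-0.0075,15],[-0.027,-0.28,0,0,0,-0.01,15],[-0.032,-0.332,0,0,0,-0.0113,15],[-0.036,-0.376,0,0,0,-0.0125,15],[-0.039,-0.412,0,0,0,-0.0138,15],[-0.042,-0.434,0,0,0,-0.015,15],[-0.043,-0.444,0,0,0,-0.015,15],[-0.043,-0.444,0,0,0,-0.015,15]])

```text
time: 5.92
tcp_pos: [0.5736, -0.0465, 0.1595]
orientation: [0.998, -0.059, 0.002, -0.033]
contact_force: [-0.2, 0.1, -0.4]
opening: 0.0229
grip_force: 58.8
```

```bash
python3 -c "
from h import *
goal(630,174,155,-13.6)
snap('wrist','pics/w3.png',1.5)
snap('top','pics/t3.png',1.5)"
```

```text
shift [  30.1 -224.8   19.3] turn [-0.065  0.004  0.12 ] t 5.92 open 22.9 grip 58.8
```

View pics/w3.png

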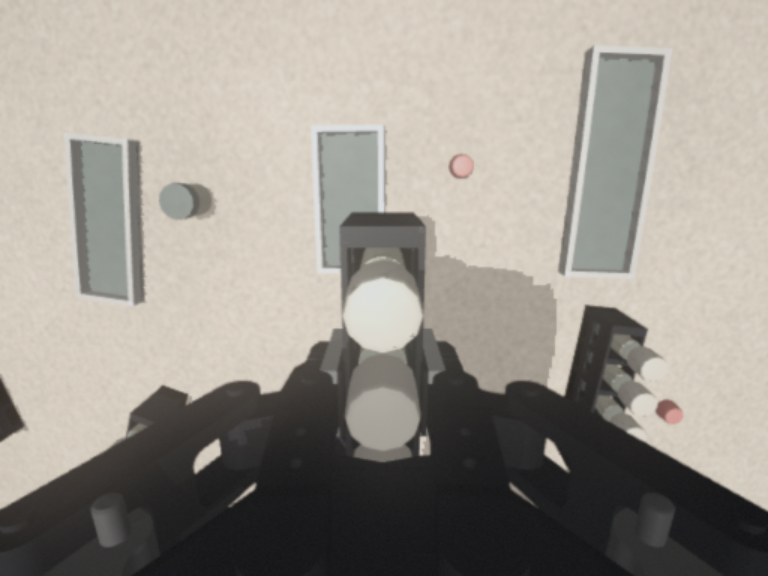

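The rack is held squarely and all three trays are in view. The arm lagged short of the target and tilted slightly, so I'll check the joints before moving again.

```bash
python3 -c "
from h import *
s=robot.get_state();print(s['joint_pos'].round(3) if hasattr(s['joint_pos'],'round') else s['joint_pos'],s['joint_velocities'],s['joint_torque'])"
```

```text
[-0.119  0.306 -0.227  1.039  0.065  3.141] [-0.00457618  0.00148694 -0.00334658 -0.00147275 -0.00365534  0.00045561] [ 1.73964710e-01 -5.21652067e+01  3.26963460e+01  9.88750340e-03
  3.08554620e-01 -1.06045666e-04]
```

Joint 6 is at its limit. I'll turn the rack by about half a turn the other way, since either way round fits the tray.

To row units: -1 rad is -0.25.

Request:
play_rows(moves=[[0,0,0,0,0,-0.0125,15],[0,0,0,0,0,-0.0325,15],[0,0,0,0,0,-0.055,15],[0,0,0,0,0,-0.08,15],[0,0,0,0,0,-0.105,15],[0,0,0,0,0,-0.13,15],[0,0,0,0,0,-0.155,15],[0,0,0,0,0,-0.18,15],[0,0,0,0,0,-0.205,15],[0,0,0,0,0,-0.23,15],[0,0,0,0,0,-0.2425,15],[0,0,0,0,0,-0.25,15]])

```text
time: 7.02
tcp_pos: [0.5734, -0.0468, 0.1595]
orientation: [0.903, 0.428, 0.017, -0.028]
contact_force: [-0.5, 0.5, -1.4]
opening: 0.0234
grip_force: 58.8
```

```bash
python3 -c "
from h import *
goal(630,174,155,166.4);s=robot.get_state();print(s['joint_pos'],s['tcp_pos'],s['orientation'])"
```

```text
shift [206.  -95.7  19.2] turn [ 0.033 -0.071 -2.019] t 7.02 open 23.4 grip 58.8
[-0.11905737  0.305327   -0.22709693  1.03870338  0.06536954  2.13810331] [ 0.57338734 -0.04682089  0.15945717] [ 0.90332515  0.42770988  0.01725382 -0.02775332]
```

To row units: 120 mm is 0.24, 110 mm is 0.22, -1.11 rad is -0.2775.

Request:
play_rows(moves=[[0.008,-0.004,0,0,0,-0.01,15],[0.024,-0.012,0.002,0,0,-0.03,15],[0.044,-0.02,0.004,0.001,-0.0025,-0.0525,15],[0.066,-0.03,0.006,0.0013,-0.0025,-0.0775,15],[0.088,-0.04,0.008,0.0018,-0.0035,-0.1025,15],[0.11,-0.052,0.01,0.002,-0.0045,-0.1275,15],[0.132,-0.062,0.012,0.0025,-0.0053,-0.1525,15],[0.154,-0.072,0.014,0.003,-0.0063,-0.1775,15],[0.176,-0.082,0.016,0.0033,-0.007,-0.2025,15],[0.198,-0.092,0.018,0.0038,-0.008,-0.2275,15],[0.22,-0.102,0.02,0.004,-0.0088,-0.2525,15],[0.24,-0.112,0.022,0.0045,-0.0098,-0.2775,15]])

```text
time: 8.02
tcp_pos: [0.6067, 0.0825, 0.157]
orientation: [0.541, 0.841, 0.009, -0.014]
contact_force: [-0.6, -0.3, -0.8]
opening: 0.0231
grip_force: 58.8
```

```bash
python3 -c "
from h import *
goal(630,174,155,166.4)"
```

```text
shift [73.6 59.1  4.5] turn [ 0.015 -0.031 -0.906] t 8.02 open 23.1 grip 58.8
```

To row units: 72 mm is 0.144, 70 mm is 0.14, -0.031 rad is -0.0078.

Request:
play_rows(moves=[[0.016,0.012,0,0,0,-0.025,15],[0.032,0.026,0.002,0.0008,-0.0015,-0.05,15],[0.05,0.04,0.002,0.0013,-0.0025,-0.075,15],[0.068,0.054,0.004,0.0015,-0.0033,-0.1,15],[0.086,0.068,0.004,0.002,-0.0043,-0.125,15],[0.104,0.082,0.006,0.0025,-0.005,-0.15,15],[0.12,0.096,0.008,0.003,-0.006,-0.175,15],[0.132,0.106,0.008,0.0033,-0.0068,-0.2,15],[0.14,0.112,0.008,0.0035,-0.0075,-0.2175,15],[0.144,0.116,0.008,0.0038,-0.0078,-0.225,15],[0.144,0.116,0.008,0.0038,-0.0078,-0.2263,15],[0.144,0.116,0.008,0.0038,-0.0078,-0.2263,15]])

```text
time: 9.02
tcp_pos: [0.6298, 0.1715, 0.1554]
orientation: [0.122, 0.993, 0.0, -0.0]
contact_force: [0.2, -0.5, -0.3]
opening: 0.0234
grip_force: 58.8
```

```bash
python3 -c "
from h import *
goal(630,174,155,166.4)
snap('wrist','pics/w4.png',1.5)
snap('top','pics/t4.png',1.5)"
```

```text
shift [0.4 2.5 0.4] turn [-0.    -0.001 -0.007] t 9.02 open 23.4 grip 58.8
```

View pics/w4.png

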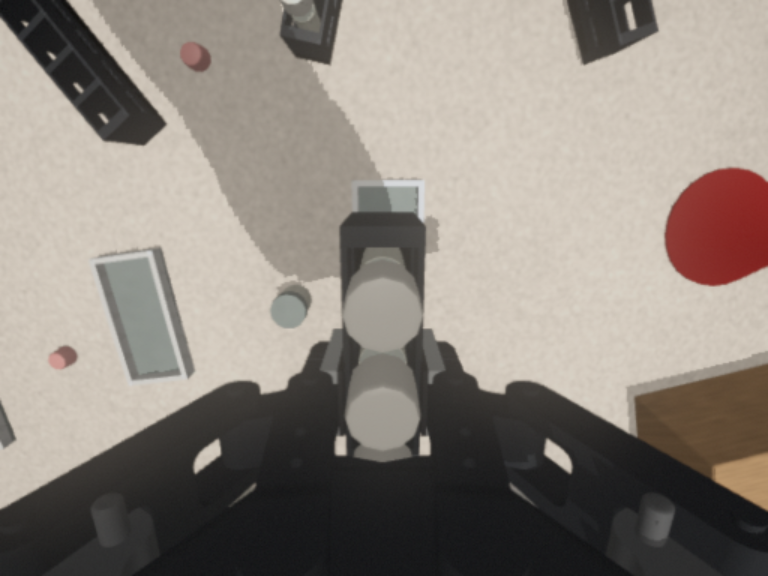

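View pics/t4.png

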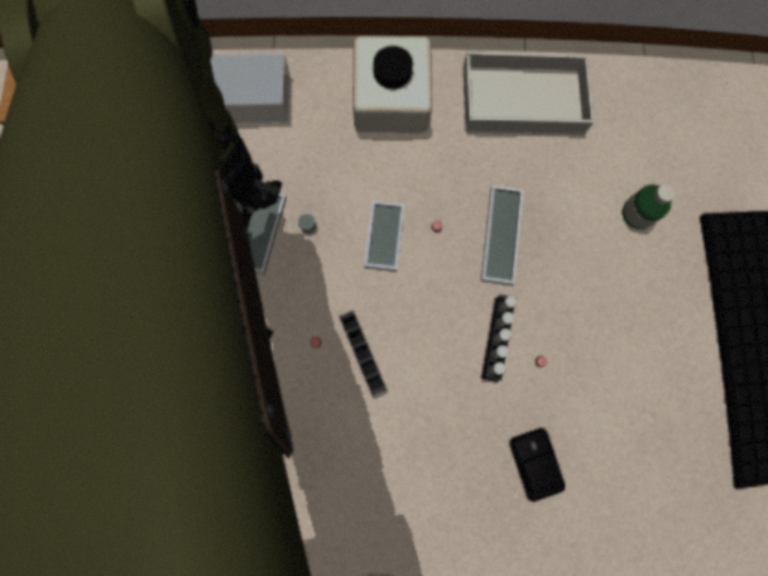

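In the wrist view the near end of the medium tray shows corners at (353,181) and (425,181), aligned with the held rack. The short tray's corners are at (92,260), (155,248), (188,377) and (130,384).

```bash
python3 -c "
from h import *
P=1000*pts('wrist',np.array([[353,181],[425,181],[92,260],[155,248],[188,377],[130,384]])/1.5,0.014)[:,:2]
print(P.round(1),P[2:].mean(0)); m=P[:2].mean(0);a=np.radians(166.4);print(m-64*np.array([np.cos(a),np.sin(a)]), np.linalg.norm(P[0]-P[1]),np.degrees(np.arctan2(*(P[1]-P[0])[::-1])))
goal(630,174,17.5,166.4)"
```

```text
[[565.3 167.1]
 [577.2 214.8]
 [571.5 -33.6]
 [575.   16.2]
 [677.3   2.2]
 [672.2 -46.5]] [623.98663155 -15.41391908]
[633.45924627 175.91858361] 49.20662791410834 75.98191839734287
shift [  0.3   2.7 137.9] turn [-0.    -0.001 -0.007] t 9.12 open 23.4 grip 58.8
```

To row units: 135 mm is 0.27, 132 mm is 0.264.

Request:
play_rows(moves=[[0,0.002,0.012,0,0,0,15],[-0.002,0.004,0.04,0,0,0,15],[-0.002,0.006,0.08,0,0,0,15],[-0.002,0.008,0.12,0,0,0,15],[-0.002,0.008,0.16,0,0,0,15],[-0.002,0.008,0.196,0,0,0,15],[-0.002,0.008,0.224,0,0,0,15],[-0.002,0.008,0.244,0,0,0,15],[-0.002,0.008,0.256,0,0,0,15],[-0.002,0.008,0.264,0,0,0,15],[-0.002,0.008,0.27,0,0,0,15],[-0.002,0.008,0.27,0,0,0,15]])

```text
time: 10.12
tcp_pos: [0.6319, 0.1754, 0.0205]
orientation: [0.121, 0.993, 0.0, -0.0]
contact_force: [-0.4, -0.6, -1.2]
opening: 0.0232
grip_force: 58.8
```

```bash
python3 -c "
from h import *
goal(632,175.5,17.7,166.2)
snap('side','pics/s5.png',1.5)
p=cv2.imread('pics/s5.png');cv2.imwrite('pics/s5c.png',cv2.resize(p[200:450,150:480],None,fx=2.2,fy=2.2))"
```

```text
shift [-0.1  0.2  2.8] turn [ 0.    -0.    -0.003] t 10.12 open 23.2 grip 58.8
```

View pics/s5c.png

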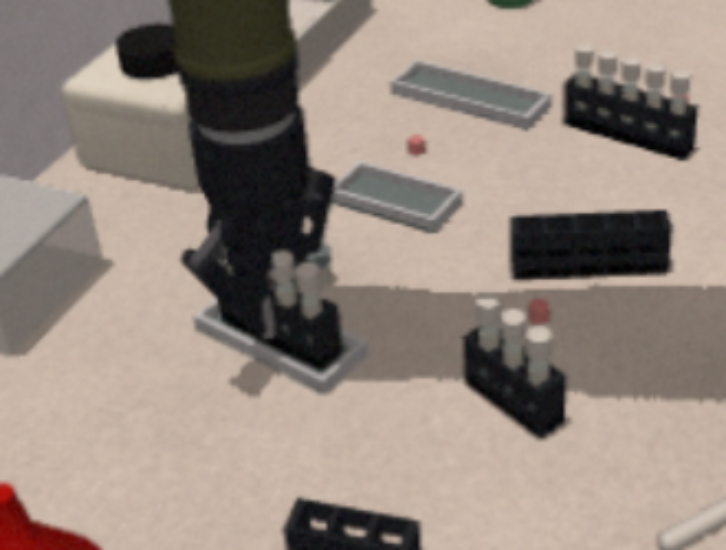

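The side crop shows the medium rack inside the tray rim at about (310,330), just above the floor. I'll lower the last 3 mm and release.

To row units: 3 mm is 0.006, 2.5 mm is 0.005.

Request:
play_rows(moves=[[0,0,0.002,0,0,0,15],[0,0,0.004,0,0,0,15],[0,0,0.005,0,0,0,15],[0,0,0.006,0,0,0,15],[0,0,0.006,0,0,0,15]])

```text
time: 10.58
tcp_pos: [0.632, 0.1754, 0.0178]
orientation: [0.121, 0.993, 0.0, -0.0]
contact_force: [0.6, 0.6, 1.2]
opening: 0.0233
grip_force: 59.0
```

To row units: 0.8 mm is 0.0016, 0.5 mm is 0.001.

Request:
play_rows(moves=[[0,0,0.001,0,0,0,15],[0,0,0.0016,0,0,0,15],[0,0,0.0016,0,0,0,15]])

```text
time: 10.83
tcp_pos: [0.6319, 0.1755, 0.0177]
orientation: [0.121, 0.993, 0.0, -0.0]
contact_force: [-2.1, -0.6, 6.2]
opening: 0.0235
grip_force: 59.8
```

To row units: -165 mm is -0.33, -110 mm is -0.22.

Request:
play_rows(moves=[[0,0,0,0,0,0,28],[0,0,0,0,0,0,34],[0,0,0,0,0,0,44],[0,0,0,0,0,0,50],[0,0,0,0,0,0,50],[0,0,-0.01,0,0,0,50],[0,0,-0.036,0,0,0,50],[0,0,-0.084,0,0,0,50],[0,0,-0.15,0,0,0,50],[0,0,-0.22,0,0,0,60],[0,0,-0.29,0,0,0,70],[0,0,-0.33,0,0,0,70]])

```text
time: 11.83
tcp_pos: [0.6335, 0.1758, 0.1877]
orientation: [0.121, 0.993, 0.001, 0.002]
contact_force: [1.0, 0.2, 0.3]
opening: 0.07
grip_force: 0.0
```

```bash
python3 -c "
from h import *
goal(446,177,185,152.8)"
```

```text
shift [182.3 -44.    1.7] turn [0.004 0.004 0.231] t 11.83 open 70.0 grip 0.0
```

To row units: 181 mm is 0.362, 178 mm is 0.356, 0.23 rad is 0.0575.

Request:
play_rows(moves=[[0.02,-0.004,0,0,0,0.005,70],[0.056,-0.014,0.002,0,0,0.0125,70],[0.1,-0.024,0.002,0,0,0.02,70],[0.15,-0.036,0.002,0,0,0.0275,70],[0.2,-0.048,0.002,0,0,0.035,70],[0.25,-0.06,0.002,0,0,0.0425,70],[0.296,-0.072,0.002,0,0,0.05,70],[0.334,-0.08,0.002,0,0,0.055,70],[0.356,-0.086,0.002,0,0,0.0575,70],[0.362,-0.088,0.002,0,0,0.0575,70],[0.362,-0.088,0.002,0,0,0.0575,70],[0.362,-0.088,0.002,0,0,0.0575,70]])

```text
time: 12.83
tcp_pos: [0.4468, 0.1765, 0.1815]
orientation: [0.234, 0.972, 0.001, 0.0]
contact_force: [0.0, -0.1, -0.4]
opening: 0.0698
grip_force: 0.0
```

```bash
python3 -c "
from h import *
for r in caps('wrist','pics/w5.png'):print(r)
goal(446,177,14,152.8)"
```

```text
([222.0, 17.0], 458, [305.4, 219.0])
([255.0, 155.0], 68, [418.7, 191.2])
([256.0, 198.0], 510, [455.8, 173.9])
([174.0, 234.0], 148, [451.5, 84.3])
([338.0, 237.0], 209, [528.7, 227.6])
([301.0, 270.0], 693, [546.0, 179.0])
([161.0, 259.0], 66, [469.5, 58.0])
([349.0, 258.0], 70, [556.4, 228.1])
([319.0, 293.0], 256, [580.3, 185.4])
([2.0, 301.0], 61, [434.2, -136.4])
([193.0, 308.0], 48, [535.6, 55.9])
([7.0, 318.0], 94, [454.1, -148.0])
([412.0, 369.0], 369, [732.6, 242.2])
([90.0, 371.0], 322, [559.4, -104.4])
shift [  1.1  -0.  167.2] turn [0.001 0.    0.001] t 12.88 open 69.7 grip 0.0
```

View pics/w5.png

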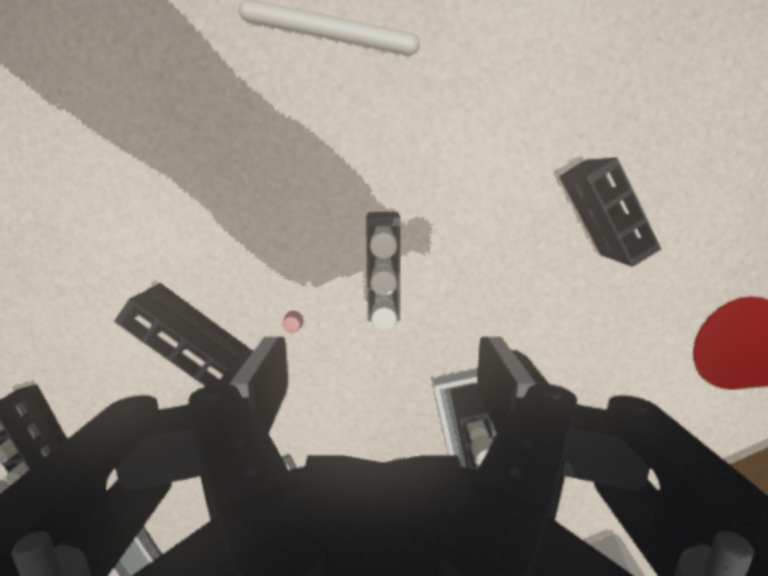

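The short rack's caps are at (383,244), (383,283) and (384,319) in 1.5× px. A pink cap at (291,322) sits to the left.

```bash
python3 -c "
from h import *
P=1000*pts('wrist',np.array([[383,244],[383,283],[384,319]])/1.5,0.079)[:,:2]
print(P.round(1),P.mean(0).round(1),np.degrees(np.arctan2(*(P[0]-P[2])[::-1])))
print(1000*pts('wrist',np.array([[291,322]])/1.5,0.008)[:,:2])"
```

```text
[[425.5 188.4]
 [447.5 177.2]
 [469.  166.8]] [447.3 177.5] 153.64418449627306
[[459.4054014   85.17036142]]
```

To row units: 167 mm is 0.334, 165 mm is 0.33.

Request:
play_rows(moves=[[0,0,0.016,0,0,0,65],[0,0.002,0.056,0,0,0,60],[0,0.002,0.108,0,0,0,60],[0,0.002,0.164,0,0,0,60],[0,0.002,0.216,0,0,0,60],[0,0.002,0.26,0,0,0,60],[0,0.002,0.296,0,0,0,60],[0,0.002,0.32,0,0,0,60],[0,0.002,0.33,0,0,0,60],[0,0.002,0.334,0,0,0,60],[0,0.002,0.334,0,0,0,60],[0,0.002,0.334,0,0,0,50]])

```text
time: 13.88
tcp_pos: [0.4467, 0.1774, 0.0143]
orientation: [0.235, 0.972, 0.0, 0.0]
contact_force: [-0.2, -0.2, 0.2]
opening: 0.0505
grip_force: 0.0
```

Request:
play_rows(moves=[[0,0,0,0,0,0,40],[0,0,0,0,0,0,32],[0,0,0,0,0,0,26],[0,0,0,0,0,0,20],[0,0,0,0,0,0,15],[0,0,0,0,0,0,15],[0,0,0,0,0,0,15],[0,0,0,0,0,0,15]])

```text
time: 14.55
tcp_pos: [0.4466, 0.1775, 0.0146]
orientation: [0.234, 0.972, 0.001, 0.0]
contact_force: [-0.6, -0.8, 6.7]
opening: 0.0232
grip_force: 59.4
```

To row units: -140 mm is -0.28, -134 mm is -0.268.

Request:
play_rows(moves=[[0,0,-0.006,0,0,0,15],[0,0,-0.018,0,0,0,15],[0,0,-0.04,0,0,0,15],[0,0,-0.07,0,0,0,15],[0,0,-0.104,0,0,0,15],[0,0,-0.14,0,0,0,15],[0,0,-0.176,0,0,0,15],[0,0,-0.212,0,0,0,15],[0,0,-0.244,0,0,0,15],[0,0,-0.268,0,0,0,15],[0,0,-0.28,0,0,0,15],[0,0,-0.28,0,0,0,15]])

```text
time: 15.55
tcp_pos: [0.4468, 0.1775, 0.1553]
orientation: [0.234, 0.972, 0.001, 0.001]
contact_force: [0.3, 0.7, -1.2]
opening: 0.0231
grip_force: 58.7
```

```bash
python3 -c "
from h import *
goal(623,-17,155,172.8)"
```

```text
shift [-245.5  -92.8    0.4] turn [ 0.002  0.001 -0.348] t 15.55 open 23.1 grip 58.7
```

To row units: -245.5 mm is -0.491, -243 mm is -0.486, -0.348 rad is -0.087.

Request:
play_rows(moves=[[-0.012,-0.004,0,0,0,-0.0025,15],[-0.04,-0.016,0,0,0,-0.0075,15],[-0.086,-0.032,0,0,0,-0.015,15],[-0.142,-0.054,0,0,0,-0.025,15],[-0.202,-0.076,0,0,0,-0.035,15],[-0.262,-0.098,0,0,0,-0.045,15],[-0.32,-0.12,0,0,0,-0.0575,15],[-0.376,-0.142,0,0,0,-0.0675,15],[-0.426,-0.16,0,0,0,-0.075,15],[-0.464,-0.176,0,0,0,-0.0825,15],[-0.486,-0.184,0,0,0,-0.0863,15],[-0.491,-0.186,0,0,0,-0.087,15]])

```text
time: 16.55
tcp_pos: [0.6227, -0.0199, 0.1518]
orientation: [0.063, 0.998, -0.0, -0.001]
contact_force: [-0.2, 0.3, -0.6]
opening: 0.0236
grip_force: 58.7
```

Request:
play_rows(moves=[[0,0,0,0,0,0,15],[0,0,0,0,0,0,15]])

```text
time: 16.72
tcp_pos: [0.6211, -0.0174, 0.1526]
orientation: [0.063, 0.998, 0.0, -0.001]
contact_force: [0.2, -0.1, -0.5]
opening: 0.023
grip_force: 58.7
```

```bash
python3 -c "
from h import *
goal(623,-17,18,172.8)
snap('wrist','pics/w6.png',1.5)"
```

```text
shift [ -2.2   0.5 134.6] turn [ 0.    -0.003  0.   ] t 16.72 open 23.0 grip 58.7
```

View pics/w6.png

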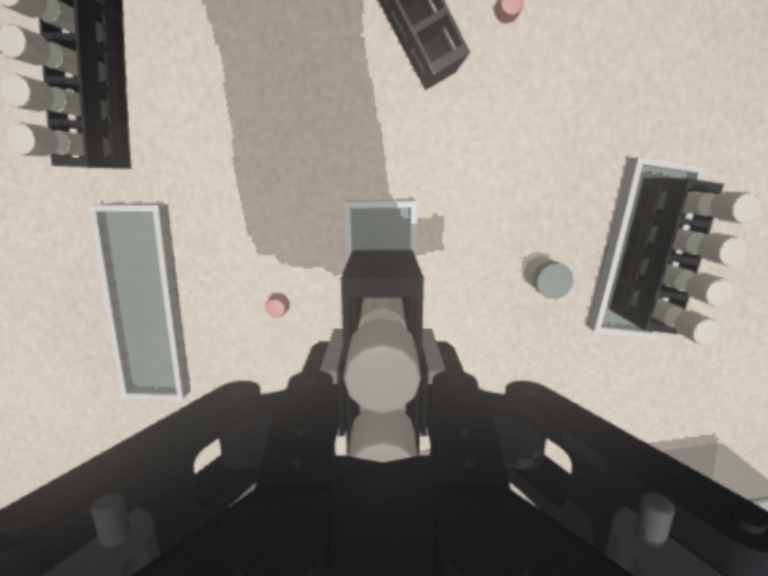

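The medium rack stands in its tray on the right. The short tray's near end has corners at (345,203) and (416,202), and the long tray's corners are at (92,207), (159,206), (187,397) and (124,396).

```bash
python3 -c "
from h import *
P=1000*pts('wrist',np.array([[345,203],[416,202],[92,207],[159,206],[187,397],[124,396]])/1.5,0.014)[:,:2]
print(P.round(1),P[2:].mean(0)); m=P[:2].mean(0);a=np.radians(172.8);c=(m-52*np.array([np.cos(a),np.sin(a)]));print(c, np.linalg.norm(P[0]-P[1]),np.degrees(np.arctan2(*(P[1]-P[0])[::-1])))
goal(c[0],c[1],18.5,172.8)"
```

```text
[[ 571.2  -36.2]
 [ 576.7   12.3]
 [ 550.2 -213.8]
 [ 556.2 -165.3]
 [ 704.  -182.9]
 [ 697.6 -234.2]] [ 627.02256014 -199.04606497]
[625.53024186 -18.47078203] 48.71257728714277 83.60273244270431
shift [ -4.9  -0.9 134.4] turn [ 0.    -0.002  0.001] t 16.77 open 23.2 grip 58.7
```

To row units: 133 mm is 0.266, -3.5 mm is -0.007.

Request:
play_rows(moves=[[0,0,0.012,0,0,0,15],[-0.004,0,0.04,0,0,0,15],[-0.007,-0.001,0.08,0,0,0,15],[-0.007,-0.001,0.12,0,0,0,15],[-0.007,-0.001,0.16,0,0,0,15],[-0.007,-0.001,0.196,0,0,0,15],[-0.007,-0.001,0.224,0,0,0,15],[-0.007,-0.001,0.244,0,0,0,15],[-0.007,-0.001,0.256,0,0,0,15],[-0.007,-0.001,0.262,0,0,0,15],[-0.007,-0.001,0.266,0,0,0,15],[-0.007,-0.001,0.266,0,0,0,15]])

```text
time: 17.77
tcp_pos: [0.6257, -0.0183, 0.021]
orientation: [0.063, 0.998, 0.0, 0.0]
contact_force: [-0.9, 0.0, -0.8]
opening: 0.0234
grip_force: 58.7
```

To row units: 1 mm is 0.002, 0.5 mm is 0.001.

Request:
play_rows(moves=[[0,0,0.001,0,0,0,15],[0,0,0.002,0,0,0,15],[0,0,0.002,0,0,0,15]])

```text
time: 18.02
tcp_pos: [0.6259, -0.0185, 0.0202]
orientation: [0.063, 0.998, 0.0, 0.0]
contact_force: [-0.8, -0.4, -1.0]
opening: 0.023
grip_force: 58.7
```

To row units: 2 mm is 0.004, 1.5 mm is 0.003.

Request:
play_rows(moves=[[0,0,0.001,0,0,0,15],[0,0,0.002,0,0,0,15],[0,0,0.003,0,0,0,15],[0,0,0.004,0,0,0,15],[0,0,0.004,0,0,0,15]])

```text
time: 18.43
tcp_pos: [0.6256, -0.0185, 0.0187]
orientation: [0.063, 0.998, 0.0, -0.0]
contact_force: [-3.1, 0.5, 6.3]
opening: 0.0232
grip_force: 59.9
```

Contact at 6 N. I'll release and go up.

Request:
play_rows(moves=[[0,0,0,0,0,0,28],[0,0,0,0,0,0,34],[0,0,0,0,0,0,44],[0,0,0,0,0,0,50],[0,0,0,0,0,0,50],[0,0,-0.01,0,0,0,50],[0,0,-0.036,0,0,0,50],[0,0,-0.084,0,0,0,50],[0,0,-0.15,0,0,0,50],[0,0,-0.22,0,0,0,60],[0,0,-0.29,0,0,0,70],[0,0,-0.33,0,0,0,70]])

```text
time: 19.43
tcp_pos: [0.6271, -0.0186, 0.1874]
orientation: [0.063, 0.998, 0.0, 0.002]
contact_force: [-0.2, 0.1, 0.8]
opening: 0.0698
grip_force: 0.0
```

```bash
python3 -c "
from h import *
goal(462,-188,185,168.3)"
```

```text
shift [ 142.6 -188.8    1.7] turn [0.001 0.004 0.079] t 19.43 open 69.8 grip 0.0
```

To row units: -188.5 mm is -0.377, -187 mm is -0.374, 0.08 rad is 0.02.

Request:
play_rows(moves=[[0.012,-0.016,0,0,0,0,70],[0.036,-0.048,0.002,0,0,0.0025,70],[0.068,-0.09,0.002,0,0,0.005,70],[0.104,-0.138,0.002,0,0,0.0075,70],[0.142,-0.188,0.002,0,0,0.01,70],[0.178,-0.236,0.002,0,0,0.0125,70],[0.212,-0.282,0.002,0,0,0.015,70],[0.244,-0.322,0.002,0,0,0.0175,70],[0.268,-0.354,0.002,0,0,0.02,70],[0.282,-0.374,0.002,0,0,0.02,70],[0.282,-0.377,0.002,0,0,0.02,70],[0.282,-0.377,0.002,0,0,0.02,70]])

```text
time: 20.43
tcp_pos: [0.462, -0.1882, 0.1816]
orientation: [0.103, 0.995, 0.0, -0.0]
contact_force: [0.3, -0.5, 0.0]
opening: 0.0701
grip_force: 0.0
```

```bash
python3 -c "
from h import *
goal(462,-188,14,168.3)
snap('wrist','pics/w7.png')"
```

```text
shift [-0.000e+00  1.000e-01  1.676e+02] turn [ 0.001 -0.    -0.002] t 20.43 open 70.1 grip 0.0
```

View pics/w7.png

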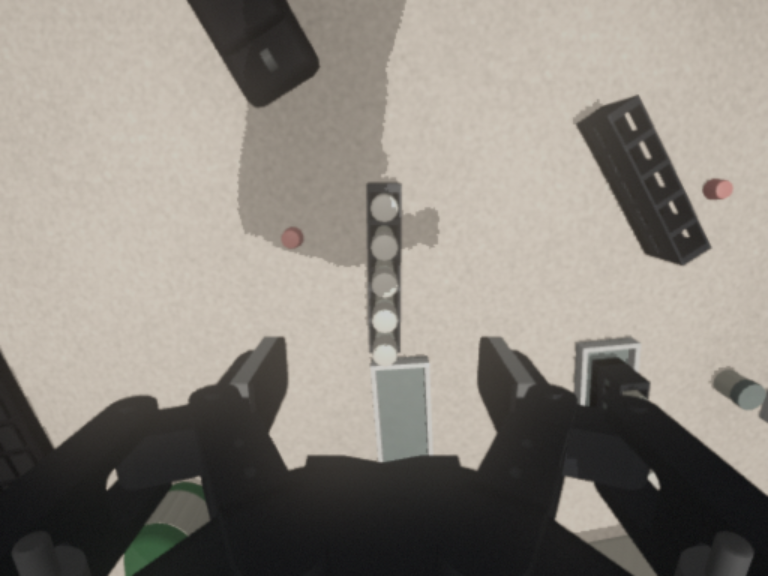

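The long rack's caps are at column 384, rows 208–354, with the middle cap at (384,284). That matches the view before the good short grasp, so it is centred and I'll descend.

To row units: 167 mm is 0.334, 165 mm is 0.33.

Request:
play_rows(moves=[[0,0,0.016,0,0,0,65],[0,0,0.056,0,0,0,60],[0,0,0.108,0,0,0,60],[0,0,0.164,0,0,0,60],[0,0,0.216,0,0,0,60],[0,0,0.26,0,0,0,60],[0,0,0.296,0,0,0,60],[0,0,0.32,0,0,0,60],[0,0,0.33,0,0,0,60],[0,0,0.334,0,0,0,60],[0,0,0.334,0,0,0,60],[0,0,0.334,0,0,0,50]])

```text
time: 21.48
tcp_pos: [0.4628, -0.1878, 0.0152]
orientation: [0.102, 0.995, 0.0, 0.0]
contact_force: [-0.4, -0.1, 0.9]
opening: 0.0505
grip_force: 0.0
```

Request:
play_rows(moves=[[0,0,0,0,0,0,40],[0,0,0,0,0,0,32],[0,0,0,0,0,0,26],[0,0,0,0,0,0,20],[0,0,0,0,0,0,15],[0,0,0,0,0,0,15],[0,0,0,0,0,0,15],[0,0,0,0,0,0,15]])

```text
time: 22.15
tcp_pos: [0.4627, -0.188, 0.0155]
orientation: [0.103, 0.995, 0.0, 0.0]
contact_force: [0.1, 1.2, 6.5]
opening: 0.0234
grip_force: 59.7
```

To row units: -140 mm is -0.28, -134 mm is -0.268.

Request:
play_rows(moves=[[0,0,-0.006,0,0,0,15],[0,0,-0.018,0,0,0,15],[0,0,-0.04,0,0,0,15],[0,0,-0.07,0,0,0,15],[0,0,-0.104,0,0,0,15],[0,0,-0.14,0,0,0,15],[0,0,-0.176,0,0,0,15],[0,0,-0.212,0,0,0,15],[0,0,-0.244,0,0,0,15],[0,0,-0.268,0,0,0,15],[0,0,-0.28,0,0,0,15],[0,0,-0.28,0,0,0,15]])

```text
time: 23.15
tcp_pos: [0.4629, -0.1883, 0.1562]
orientation: [0.103, 0.995, -0.0, 0.001]
contact_force: [0.4, -0.1, -1.5]
opening: 0.023
grip_force: 58.8
```

```bash
python3 -c "
from h import *
goal(625,-203,155,172.1)"
```

```text
shift [-161.7   18.7    1.5] turn [-0.     0.002 -0.068] t 23.15 open 23.0 grip 58.8
```

To row units: -161.5 mm is -0.323, -159 mm is -0.318, -0.068 rad is -0.017.

Request:
play_rows(moves=[[-0.01,0.002,0,0,0,0,15],[-0.034,0.004,0,0,0,-0.0025,15],[-0.068,0.008,0,0,0,-0.005,15],[-0.108,0.012,0,0,0,-0.0075,15],[-0.15,0.018,0,0,0,-0.0088,15],[-0.192,0.022,0,0,0,-0.01,15],[-0.234,0.026,0,0,0,-0.0125,15],[-0.27,0.03,0,0,0,-0.015,15],[-0.3,0.034,0,0,0,-0.0163,15],[-0.318,0.036,0,0,0,-0.017,15],[-0.323,0.037,0,0,0,-0.017,15],[-0.323,0.037,0,0,0,-0.017,15]])

```text
time: 24.15
tcp_pos: [0.6237, -0.2024, 0.1534]
orientation: [0.069, 0.998, 0.0, -0.001]
contact_force: [-0.4, 0.1, -0.6]
opening: 0.0234
grip_force: 58.8
```

Request:
play_rows(moves=[[0,0,0,0,0,0,15],[0,0,0,0,0,0,15]])

```text
time: 24.32
tcp_pos: [0.623, -0.2026, 0.1544]
orientation: [0.069, 0.998, 0.0, -0.001]
contact_force: [-0.7, -1.2, -0.7]
opening: 0.023
grip_force: 58.8
```

```bash
python3 -c "
from h import *
goal(625,-203,19.5,172.1)
snap('wrist','pics/w8.png',1.5)"
```

```text
shift [ -2.3  -0.2 134.9] turn [ 0.    -0.002  0.   ] t 24.32 open 23.0 grip 58.8
```

View pics/w8.png

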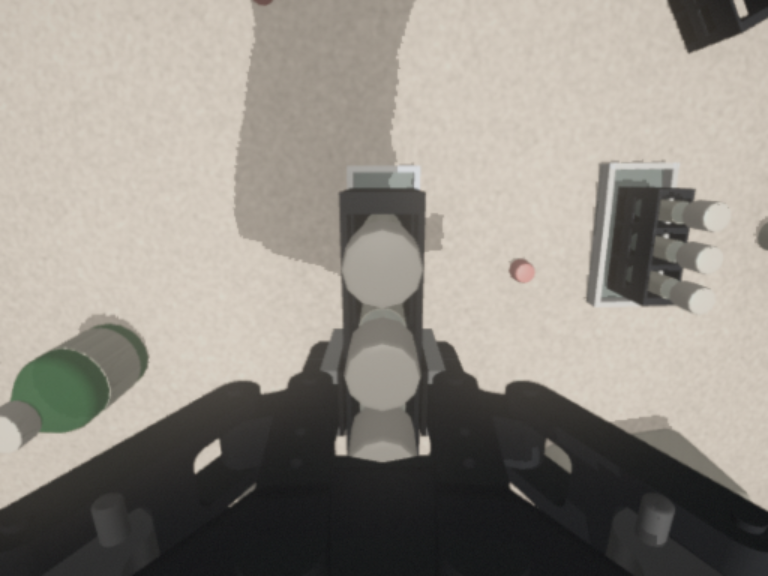

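The short rack stands inside its tray on the right. The long tray's near end has corners at (346,167) and (420,166), in line with the held rack.

```bash
python3 -c "
from h import *
P=1000*pts('wrist',np.array([[346,167],[420,166]])/1.5,0.014)[:,:2]
m=P.mean(0);a=np.radians(172.1);c=(m-76*np.array([np.cos(a),np.sin(a)]));print(c, np.linalg.norm(P[0]-P[1]),np.degrees(np.arctan2(*(P[1]-P[0])[::-1])))
goal(c[0],c[1],19.5,172.1)"
```

```text
[ 627.96254998 -202.49260817] 50.03320661003709 82.83802762718517
shift [ -5.    0.8 135.1] turn [ 0.    -0.001  0.   ] t 24.37 open 23.1 grip 58.8
```

To row units: 133 mm is 0.266, 131 mm is 0.262.

Request:
play_rows(moves=[[0,0,0.012,0,0,0,15],[-0.004,0.001,0.04,0,0,0,15],[-0.006,0.001,0.08,0,0,0,15],[-0.006,0.001,0.12,0,0,0,15],[-0.006,0.001,0.16,0,0,0,15],[-0.006,0.001,0.196,0,0,0,15],[-0.006,0.001,0.224,0,0,0,15],[-0.006,0.001,0.244,0,0,0,15],[-0.006,0.001,0.256,0,0,0,15],[-0.006,0.001,0.262,0,0,0,15],[-0.006,0.001,0.266,0,0,0,15],[-0.006,0.001,0.266,0,0,0,15]])

```text
time: 25.37
tcp_pos: [0.6272, -0.2027, 0.022]
orientation: [0.069, 0.998, 0.0, 0.0]
contact_force: [-0.4, -1.1, -0.9]
opening: 0.023
grip_force: 58.8
```

To row units: 2 mm is 0.004, 1.5 mm is 0.003.

Request:
play_rows(moves=[[0,0,0.001,0,0,0,15],[0,0,0.002,0,0,0,15],[0,0,0.003,0,0,0,15],[0,0,0.004,0,0,0,15],[0,0,0.004,0,0,0,15]])

```text
time: 25.78
tcp_pos: [0.627, -0.2026, 0.0197]
orientation: [0.069, 0.998, 0.0, -0.0]
contact_force: [1.0, 0.0, -0.5]
opening: 0.0231
grip_force: 58.8
```

Request:
play_rows(moves=[[0,0,0.0008,0,0,0,15],[0,0,0.0016,0,0,0,15],[0,0,0.002,0,0,0,15],[0,0,0.002,0,0,0,15]])

```text
time: 26.12
tcp_pos: [0.627, -0.2026, 0.0195]
orientation: [0.069, 0.998, 0.0, -0.0]
contact_force: [-2.3, 1.0, 6.3]
opening: 0.0231
grip_force: 59.9
```

To row units: -165 mm is -0.33, -145 mm is -0.29.

Request:
play_rows(moves=[[0,0,0,0,0,0,28],[0,0,0,0,0,0,34],[0,0,0,0,0,0,44],[0,0,0,0,0,0,50],[0,0,0,0,0,0,50],[0,0,-0.01,0,0,0,50],[0,0,-0.036,0,0,0,50],[0,0,-0.084,0,0,0,50],[0,0,-0.15,0,0,0,50],[0,0,-0.22,0,0,0,60],[0,0,-0.29,0,0,0,70],[0,0,-0.33,0,0,0,70]])

```text
time: 27.12
tcp_pos: [0.6287, -0.2032, 0.1896]
orientation: [0.069, 0.998, -0.001, 0.003]
contact_force: [1.0, -0.3, -0.8]
opening: 0.07
grip_force: 0.0
```

To row units: 150 mm is 0.3, 140 mm is 0.28.

Request:
play_rows(moves=[[0.03,0.02,0,0,0,0,70],[0.08,0.06,0,0,0,0,70],[0.13,0.1,0,0,0,0,70],[0.18,0.13,0,0,0,0,70],[0.22,0.12,0,0,0,0,70],[0.26,0.11,0,0,0,0,70],[0.28,0.1,0,0,0,0,70],[0.3,0.09,0,0,0,0,70],[0.3,0,0,0,0,0,70],[0.3,-0.04,0,0,0,0,70],[0.3,-0.04,0,0,0,0,70],[0.3,-0.04,0,0,0,0,70]])

```text
time: 28.12
tcp_pos: [0.476, -0.2033, 0.1841]
orientation: [0.07, 0.998, 0.0, 0.0]
contact_force: [0.0, -0.2, 0.2]
opening: 0.0699
grip_force: 0.0
```

```bash
python3 -c "
from h import *
snap('side','pics/s9.png')
snap('top','pics/t9.png')
a=cv2.imread('pics/s9.png')[180:450,180:520];b=cv2.imread('pics/t9.png')[120:420,80:680]
cv2.imwrite('pics/f.png',np.vstack([cv2.resize(a,(370,300)),cv2.resize(b,(370,190))]) if 0 else np.hstack([cv2.resize(a,(370,300)),cv2.resize(b,(430,300))]))
goal(600,0,200,170)"
```

```text
shift [-95.2 217.  -16.1] turn [ 0.001 -0.     0.037] t 28.22 open 70.0 grip 0.0
```

View pics/f.png

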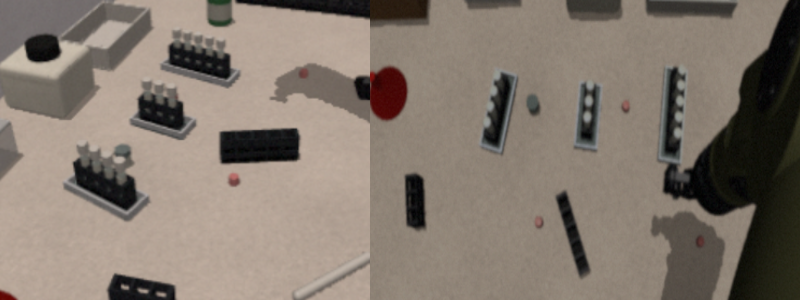

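All three loaded racks stand upright in their own trays: medium at (500,110), short at (588,115) and long at (674,112). Both empty racks are where they started, and the arm is clear.

```bash
python3 -c "
from bench import robot
print(robot.hand_in())"
```

```text
the job is handed in; nothing more can be done
None
```

I set each of the three loaded racks upright in the tray of its own length, left both empty racks where they were, and handed the job in at about 28 s on the robot's clock.

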